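Fit the crank knob and prove its catch

TASK

Take the wooden crank knob out of its rest and press it firmly but gently, stem down, into the spring socket on the sorting wheel's crank until its brass collar sits on the rim and the catch has snapped. Then prove the catch: pull the knob straight up with a steady 12 N for at least one second, never more than 20 N, and let go of it, leaving it fastened in the socket. Leave the loupe, counterweight, ashtray and token dish where they are.

Things in the scene. Friction and masses are not known exactly. Their poses are not given: they have to be found in the camera images.
- knob_center (a point): Centre of the crank knob's wooden grip: an upright orange-brown cylinder 32 mm across and 48 mm tall, this point half-way up it. z points up out of the knob. It starts upright in the rest, the collar lying on the rest's top, and lifts straight out. Mass 0.1 to 0.2 kg.
- knob_collar (a point): Centre of the underside of the knob's brass collar (33 mm across, 4 mm thick, just below the wood), 28 mm below the grip's centre and 40 mm above the stem's foot. With the knob fully home it coincides with socket.
- rest: Dark wooden block, 75 x 75 x 45 mm, with an upright through hole 23 mm across in its middle, in which the knob waits. Fixed to the counter. Origin: centre of its underside, z up.
- socket (a point): Centre of the mouth (rim) of the spring socket, an upright steel tube 38 mm outside with a 21 mm bore, at the end of the crank arm, 85 mm from the wheel's axis, 135 mm above the counter. z up. The collar meeting the rim is a hard stop.
- wheel: Black cast-iron sorting wheel, 240 mm across, flat, turning stiffly about an upright axis on a fixed foot; its disc's top is 78 mm above the counter, its hub 44 mm across reaches 115 mm. A crank arm goes from the hub to the socket along its x axis. Origin on the axis, 55 mm above the counter. It need not be turned and gives way stiffly (about 5 N at the socket) to sideways pushes.
- loupe: Brass jeweller's loupe, 48 mm across, 42 mm tall. Origin: centre of its underside. Bystander.
- counterweight: Lead-grey counterweight with a neck, 60 mm across, 56 mm tall. Origin: centre of its underside. Bystander.
- ashtray: Mottled brown ashtray, 100 mm across, 30 mm tall. Origin: centre of its underside. Bystander.
- dish: White dish of brass tokens, 120 mm across, 28 mm tall. Origin: centre of its underside. Bystander.
- knob: The crank knob as a whole; origin at the foot of its steel stem, 68 mm below the grip's centre, z up. The stem is 18 mm across and 40 mm long below the collar; its lowest 12 mm taper to 8 mm. A groove 10 mm across, from 18 to 30 mm above the foot, takes the catches.
- catch_a: One of two small brass spring catches (9 x 5 mm) reaching into the socket's bore from both sides, top 14 mm below the rim. The stem's taper meets them with the collar 22 mm above the rim; push grows to roughly 6 to 14 N, easing once the taper is past (collar 14 mm up), and they snap into the groove with the collar 3 mm above the rim. Origin on the bore's axis.
- catch_b: The other of two small brass spring catches (9 x 5 mm) that stick into the socket's bore from both sides, 14 mm below the rim. Once snapped, the knob has about 3 mm of free play up and down; at the top of it the catches hold rigidly, without give. Its origin is on the bore's axis.

How it is judged:
By the outcome, as a careful person would: the job done as asked, in the order asked, and still so for the second after the job is handed in, with the robot touching nothing.
It also fails if it takes over 67 s, if anything falls off the work surface, if the arm or the gripper's body presses on something with over 40 N, if the wrist force passes 120 N, or if a joint passes its speed limit or range.

ROBOT

A 7-joint arm with a two-finger parallel gripper is mounted at the origin on the work surface. World frame = base frame: x ahead of the robot, y to its left, z up, the work surface at z = 0. Lengths are in m, angles in rad, forces in N, time in s.
With the tool pointing down it reaches from about 0.4 to 0.85 m from the base axis. Payload 10.4 kg.
Tool frame: the origin (TCP) lies at the very end of the fingers, on their centre line; the grasp point (between the pads) lies 19 mm behind it (r.pinch_z is the distance from the TCP to the grasp point, in m); z points along the fingers, y is the line along which they close (so a half turn about z gives the same grasp; the last joint's range is limited). The gripper opens to 87 mm and grips with 3 to 60 N. Pads are 19 mm wide; open, the fingers measure 117 mm over their backs; the gripper's body (75 mm by 190 mm) begins 51 mm behind the grasp point.
Start: joints at [-1.23, 0.332, -0.065, 1.46, 0.022, 1.35, -0.088], TCP at [0.222, 0.584, 0.223] pointing down, gripper open.
Joint ranges: [-2.6, 2.6], [-0.5, 2.12], [-1.47, 1.34], [0.16, 2.42], [-1.27, 4.41], [0.06, 2.06], [-2.6, 2.6]. Speed limits (rad/s): [2.22, 2.22, 2.79, 2.79, 3.14, 3.14, 3.14].

INTERFACE

Orientations are given as a unit quaternion [x, y, z, w].
In Python, from bench import sensors, vision, r gives the robot as it stands.
- The arm moves only by the shell command python3 -m crank 'ROWS' [OPENING] [FORCE]. ROWS is JSON, a list of rows, each a list of 2 entries, a list of its own where there are three numbers: the shift along the tool's x, y, z normalised to -1 to 1, where 1 is 3 cm, then the turn about the tool's z normalised to -1 to 1, where 1 is 8 degrees. A call has 1 to 12 rows; each row shifts and turns the commanded pose from where the row before left it, along the tool's axes as they then stand; what a row does not reach is not made up. A row lasts 1/8 s, in which the tool goes at most 62.5 mm and 10.7 degrees, less where a joint would pass 70% of its speed; a pose out of reach is approached as far as the arm can. A call with a number of a shift or a turn outside -1 to 1 is refused whole. A call with a gripper value outside its range is refused whole. OPENING is the opening, from 0 (shut) to 1 (fully open), set as the call begins (- or left out, the last holds). The fingers move at their own pace and stop on an object; FORCE is the grip in N (left out, the last holds). Time passes only in rows, so rows that do not move let the fingers close. It gives the time, the measured TCP pose, the force, the opening and the grip force at its end, in the units of the state.
- sensors.read_state(): the state, without advancing time (a new reading comes with each control period).
- vision.camera(name): name is "side" or "top" or "wrist"; returns the picture (400x640x3 uint8, red, green, blue); there is no depth.
- vision.camera_model(name): a dict with "vertical_fov" (degrees; the focal length in pixels is half the picture's height over the tangent of half this angle, whatever the lens; pixels are square), "cx", "cy" (the principal point, pixels), "dist" ([k1, k2, p1, p2, k3] as OpenCV has them; the pictures are not rectified), "camera_from_world" (4x4, takes a point from world to camera coordinates); the wrist camera has in their place "hand_eye" (4x4, takes a point from camera to tool coordinates, whose origin is the TCP and whose axes are the flange's). Camera axes: x right, y down, z forward; pixel columns grow to the right and rows downward; lengths in m; the calibration is good to about 2 mm. A picture is of the moment at which its call begins: read the wrist's pose just before it. camera_model takes no time and is no camera call.
- r.close_job(): hands the job in; it is judged then, once.
The state is a dict: "time": time; "joint_positions": joint angles; "joint_vel": joint speeds; "joint_torque": joint torques, N m; "ee_pos": TCP position; "eef_rot": TCP orientation; "ft_force": force on the tool from outside, world axes, zero at the start; "torque": the same for the moment, N m; "width": finger opening in m; "grip_force": force on a finger pad.
Only numpy, scipy, OpenCV 4.12 (cv2) and the standard library are available. Lean on these libraries where they do the work, as an engineer would, in place of code of your own. Each camera call takes 0.05 s, during which the arm holds its last target. There are 200 camera calls.

## Working session

There is one attempt and no reset: what is moved stays moved. The work goes in short steps, Python scripts to look and compute and a shell command to move; the robot and the scene stay as the last step left them, time stands still between calls to the robot, and variables do not carry over. Pictures are saved under pics/ and viewed, at most 10 in all, crops included, and the job is handed in when it is done.

```bash
mkdir -p pics; ls; python3 - <<'E'
from bench import sensors, vision, r
import cv2,numpy as np
s=sensors.read_state();print({k:np.round(v,3).tolist() for k,v in s.items()})
for n in ["top","side"]:
    cv2.imwrite(f"pics/{n}0.png",vision.camera(n)[:,:,::-1]);print(n,vision.camera_model(n))
print(vision.camera_model("wrist"),r.pinch_z)
E
```

```text
pics
{'time': 0.0, 'joint_positions': [-1.23, 0.333, -0.065, 1.461, 0.022, 1.35, -0.088], 'joint_vel': [0.001, -0.001, -0.0, 0.0, 0.0, 0.002, -0.001], 'joint_torque': [-0.0, -62.328, 0.024, -38.99, -0.061, 0.04, 0.0], 'ee_pos': [0.222, 0.584, 0.222], 'eef_rot': [0.181, 0.984, -0.001, -0.0], 'ft_force': [-0.314, -0.355, -0.408], 'torque': [-0.04, -0.032, -0.019], 'grip_force': 0.0, 'width': 0.087}
top {'vertical_fov': 45.281732473136856, 'cx': 313.7734163436776, 'cy': 198.49202093745723, 'dist': array([-0.09641636,  0.        ,  0.        ,  0.        ,  0.        ]), 'camera_from_world': array([[ 0.06161379, -0.9980906 ,  0.00434734,  0.06681032],
       [-0.97089794, -0.06094396, -0.23160965,  0.59496458],
       [ 0.23143236,  0.01004952, -0.97279909,  1.01582867],
       [ 0.        ,  0.        ,  0.        ,  1.        ]])}
side {'vertical_fov': 43.15246495205395, 'cx': 322.05502120100857, 'cy': 208.846588445044, 'dist': array([-0.12046357,  0.        ,  0.        ,  0.        ,  0.        ]), 'camera_from_world': array([[ 0.8021121 , -0.59701192,  0.01389052, -0.40177914],
       [-0.41816885, -0.57813014, -0.70064281,  0.39894763],
       [ 0.42632264,  0.5561855 , -0.71337697,  0.84963755],
       [ 0.        ,  0.        ,  0.        ,  1.        ]])}
{'vertical_fov': 59.90001683261065, 'cx': 314.3141075821172, 'cy': 194.54829232200646, 'dist': array([-0.06745632,  0.        ,  0.        ,  0.        ,  0.        ]), 'hand_eye': array([[ 8.97188604e-04, -9.56002052e-01, -2.93358606e-01,
         7.94376471e-02],
       [ 9.99999493e-01,  9.92079601e-04, -1.74673535e-04,
         1.95452534e-03],
       [ 4.58023347e-04, -2.93358300e-01,  9.56002457e-01,
        -1.62008690e-01],
       [ 0.00000000e+00,  0.00000000e+00,  0.00000000e+00,
         1.00000000e+00]])} 0.0187
```

View pics/top0.png

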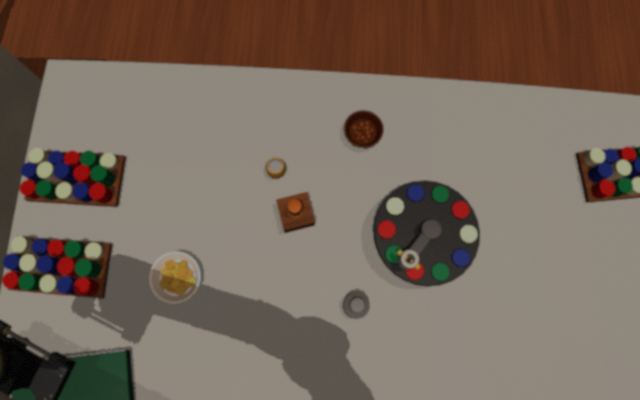

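View pics/side0.png

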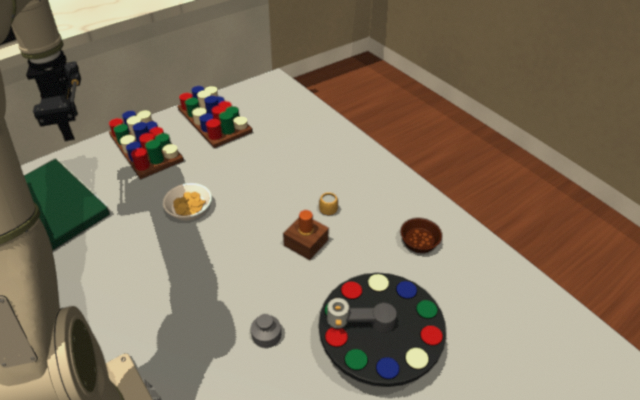

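The top view shows the knob top at about (295,206), the socket mouth at (410,259), the hub at (431,229), the loupe at (276,168) and the counterweight at (356,305). In the side view the knob top is at about (306,215), the socket at (338,306) and the hub at (385,312).

```bash
cat > h.py <<'E'
from bench import sensors, vision, r
import cv2,numpy as np
from scipy.spatial.transform import Rotation as R
def K(m):
    f=200/np.tan(np.radians(m["vertical_fov"]/2)); return np.array([[f,0,m["cx"]],[0,f,m["cy"]],[0,0,1.]])
def T_cw(n,s=None):
    m=vision.camera_model(n)
    if n!="wrist": return m,np.linalg.inv(m["camera_from_world"])
    T=np.eye(4);T[:3,:3]=R.from_quat(s["eef_rot"]).as_matrix();T[:3,3]=s["ee_pos"]
    return m,T@m["hand_eye"]
def ray(n,uv,z,s=None):
    "world point at height z seen at pixel uv"
    m,T=T_cw(n,s)
    p=cv2.undistortPoints(np.array([[uv]],float),K(m),m["dist"])[0,0]
    d=T[:3,:3]@[p[0],p[1],1]; return T[:3,3]+d*(z-T[2,3])/d[2]
def pix(n,P,s=None):
    m,T=T_cw(n,s); T=np.linalg.inv(T)
    return cv2.projectPoints(np.array([P],float),cv2.Rodrigues(T[:3,:3])[0],T[:3,3],K(m),m["dist"])[0].ravel()
def totool(P,s):
    "target TCP position -> shift in tool axes, in row units (3 cm)"
    return R.from_quat(s["eef_rot"]).as_matrix().T@(np.array(P)-s["ee_pos"])/0.03
E
python3 - <<'E'
from h import *
for nm,z,t,sd in [("knobtop",.097,(295,206),(306,215)),("socket",.135,(410,259),(338,304)),("hub",.115,(431,229),(385,310)),("loupe",.042,(276,166),(329,198)),("cw",.056,(357,304),(264,321))]:
    print(nm,ray("top",t,z).round(3),ray("side",sd,z).round(3))
s=sensors.read_state()
print(R.from_quat(s["eef_rot"]).as_matrix().round(3))
E
```

```text
knobtop [0.564 0.143 0.097] [0.562 0.143 0.097]
socket [ 0.458 -0.104  0.135] [ 0.46  -0.099  0.135]
hub [ 0.527 -0.153  0.115] [ 0.53  -0.15   0.115]
loupe [0.669 0.198 0.042] [0.67  0.2   0.042]
cw [ 0.362 -0.005  0.056] [ 0.357 -0.006  0.056]
[[-0.935  0.356 -0.   ]
 [ 0.356  0.935 -0.001]
 [-0.    -0.001 -1.   ]]
```

```bash
python3 -m crank '[[[-1,-0.6,0],0],[[-1,-0.6,0],0],[[-1,-0.6,0],0],[[-1,-0.6,0],0],[[-1,-0.6,0],0],[[-1,-0.6,0],0],[[-1,-0.6,0],0],[[-1,-0.6,0],0],[[-1,-0.6,0],0],[[-1,-0.6,0],0],[[-1,-0.6,0],0],[[-1,-0.6,0],0]]' 1 20
python3 -m crank '[[[-1,-0.6,0],0],[[-1,-0.6,0],0],[[-1,-0.6,0],0],[[-0.8,-0.6,0],0],[[0,0,0],0],[[0,0,0],0]]'
python3 - <<'E'
from h import *
s=sensors.read_state();im=vision.camera("wrist")
cv2.imwrite("pics/w1.png",im[:,:,::-1])
print({k:np.round(s[k],3).tolist() for k in ["time","ee_pos","eef_rot","joint_positions","ft_force"]})
print(pix("wrist",[.563,.143,.097],s), pix("wrist",[.563,.143,.045],s))
E
```

```text
time: 1.6
ee_pos: [0.4824, 0.2531, 0.2222]
eef_rot: [0.181, 0.984, -0.0, -0.0]
ft_force: [0.8, 0.8, -0.2]
width: 0.0867
grip_force: 0.0
time: 2.35
ee_pos: [0.5624, 0.147, 0.2222]
eef_rot: [0.181, 0.984, 0.0, -0.0]
ft_force: [0.1, 0.8, -0.4]
width: 0.0871
grip_force: 0.0
{'time': 2.35, 'ee_pos': [0.562, 0.147, 0.222], 'eef_rot': [0.181, 0.984, 0.0, -0.0], 'joint_positions': [-0.589, 0.236, 0.302, 1.597, -0.072, 1.32, 0.931], 'ft_force': [0.059, 0.764, -0.395]}
[307.97334123 187.15070917] [308.90257306 173.04579477]
```

View pics/w1.png

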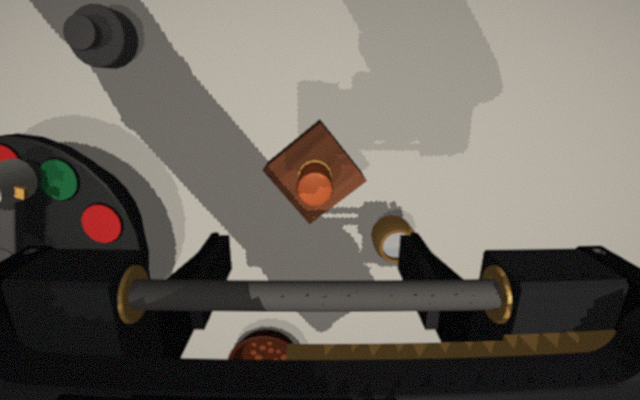

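The knob top is at about (314,189), rest around it with top face (265–365, 122–222), loupe at (392,238) is clear of the finger path. Refine by colour.

```bash
python3 - <<'E'
from h import *
s=sensors.read_state();im=cv2.imread("pics/w1.png")
h=cv2.cvtColor(im,cv2.COLOR_BGR2HSV)
m=((h[...,2]>175)&(h[...,1]>130)&(h[...,0]<15)).astype(np.uint8); m[:150]=0;m[230:]=0;m[:,:270]=0;m[:,360:]=0
n,l,st,c=cv2.connectedComponentsWithStats(m);i=1+st[1:,4].argmax();print(st[i],c[i])
(u,v),rad=cv2.minEnclosingCircle(np.argwhere(l==i)[:,::-1].astype(np.float32));print(u,v,rad)
p=ray("wrist",(u,v),.097,s);print(p)
print(totool([p[0],p[1],.058],s))
E
```

```text
[300 185  31  20 349] [316.51575931 195.58166189]
315.0 192.0 15.524274826049805
[0.56913102 0.1475367  0.097     ]
[-0.21529864  0.08274602  5.47738304]
```

```bash
python3 -m crank '[[[-0.1,0,1],0],[[0,0,1],0],[[0,0,0.8],0],[[0,0,0],0],[[0,0,0],0]]'
python3 - <<'E'
from h import *
s=sensors.read_state();im=vision.camera("wrist")
np.savez("w2",ee_pos=s["ee_pos"],eef_rot=s["eef_rot"])
x=im[:,:,::-1];cv2.imwrite("pics/w2full.png",x);cv2.imwrite("pics/w2.png",cv2.resize(x[120:300,210:430],None,fx=3,fy=3))
print(s["ee_pos"],pix("wrist",[.566,.1465,.097],s))
E
```

```text
time: 3.02
ee_pos: [0.566, 0.146, 0.1397]
eef_rot: [0.18, 0.984, 0.0, 0.0]
ft_force: [0.2, 0.5, -0.0]
width: 0.0868
grip_force: 0.0
[0.56597983 0.14599381 0.13966729] [311.94461052 219.45387128]
```

View pics/w2.png

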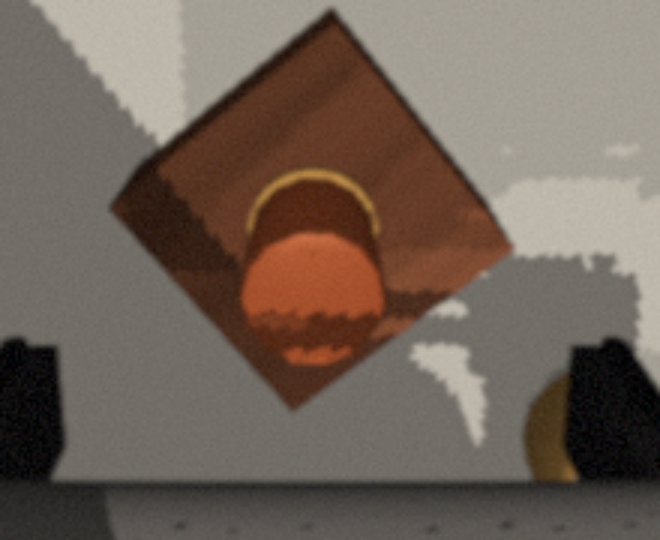

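The knob's top disc is at full-image (314.7,219.8), centred between the fingers (231 and 399); going down.

```bash
python3 -m crank '[[[0,0,0.9],0],[[0,0,0.9],0],[[0,0,0.9],0],[[0,0,0],0],[[0,0,0],0]]'
python3 -m crank '[[[0,0,0],0],[[0,0,0],0],[[0,0,0],0],[[0,0,0],0],[[0,0,0],0],[[0,0,0],0],[[0,0,0],0],[[0,0,0],0]]' 0 40
```

```text
time: 3.7
ee_pos: [0.5666, 0.1456, 0.0592]
eef_rot: [0.181, 0.984, 0.001, 0.001]
ft_force: [0.8, 0.5, -0.2]
width: 0.087
grip_force: 0.0
time: 4.7
ee_pos: [0.5657, 0.1453, 0.0575]
eef_rot: [0.181, 0.984, 0.0, 0.0]
ft_force: [1.3, 0.8, -0.8]
width: 0.0309
grip_force: 40.0
```

```bash
python3 -m crank '[[[0,0,-0.3],0],[[0,0,-0.5],0],[[0,0,-0.5],0],[[0,0,-0.8],0],[[0,0,-1],0],[[0,0,-1],0],[[0,0,-1],0],[[0,0,-0.5],0],[[0,0,0],0]]'
python3 -m crank '[[[-0.13,-0.9,0],0],[[-0.13,-0.9,0],0],[[-0.13,-0.9,0],0],[[-0.13,-0.9,0],0],[[-0.13,-0.9,0],0],[[-0.13,-0.9,0],0],[[-0.13,-0.9,0],0],[[-0.13,-0.9,0],0],[[-0.13,-0.9,0],0],[[-0.13,-0.9,0],0],[[0,0,0],0],[[0,0,0],0]]'
python3 - <<'E'
from h import *
s=sensors.read_state();im=vision.camera("wrist")
np.savez("w3",ee_pos=s["ee_pos"],eef_rot=s["eef_rot"])
x=im[:,:,::-1];cv2.imwrite("pics/w3.png",x)
print(s["ee_pos"],pix("wrist",[.459,-.1015,.135],s))
E
```

```text
time: 5.82
ee_pos: [0.5661, 0.1454, 0.2266]
eef_rot: [0.181, 0.983, 0.001, 0.001]
ft_force: [-0.2, 0.2, -3.3]
width: 0.0314
grip_force: 40.0
time: 7.32
ee_pos: [0.5058, -0.1202, 0.2246]
eef_rot: [0.181, 0.984, 0.0, -0.001]
ft_force: [0.4, -0.0, -1.7]
width: 0.0312
grip_force: 40.0
[ 0.50579337 -0.12018607  0.22462132] [312.90321788 130.70382299]
```

View pics/w3.png

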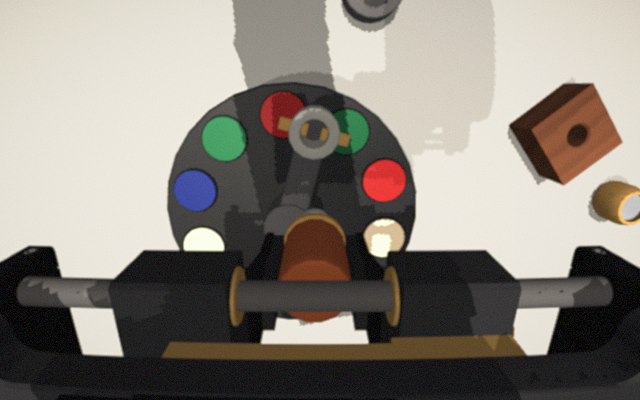

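Knob is held upright in the fingers (collar arc near (315,222)), socket ring centre about (314,132), predicted (313,131). I'll zoom for sub-pixel values.

```bash
python3 - <<'E'
import cv2
x=cv2.imread("pics/w3.png");cv2.imwrite("pics/w3c.png",cv2.resize(x[90:250,260:370],None,fx=3.6,fy=3.6,interpolation=cv2.INTER_CUBIC)if 0 else cv2.resize(x[95:245,250:380],None,fx=4,fy=4))
E
```

```text
(no output)
```

View pics/w3c.png

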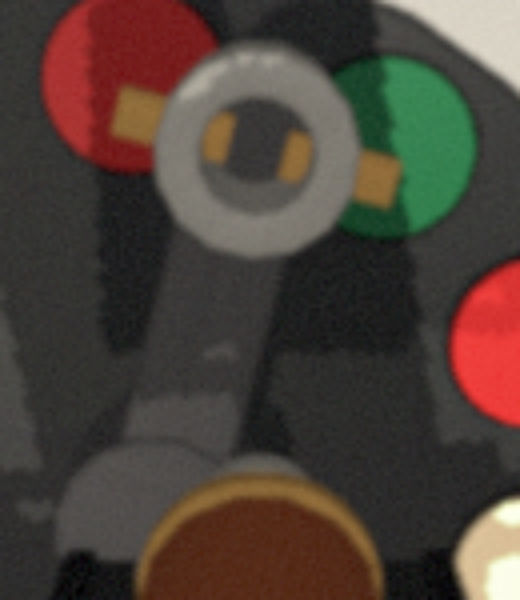

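The rim's bore centre is at about (313.9,133.5); the collar's far edge is at v≈213.7 and its centre at u≈314.9.

```bash
python3 - <<'E'
from h import *
w2=np.load("w2.npz");w3=np.load("w3.npz")
M=R.from_quat(w3["eef_rot"]).as_matrix()
k=ray("wrist",(314.6,219.6),.097,w2)
g=np.array([.5657,.1453]);d=k[:2]-g
print("knob",k,"offset tool",M.T@[d[0],d[1],0])
# collar far edge predictions with knob offset (0,0) / measured
for dx,dy in [(0,0),tuple((M.T@[d[0],d[1],0])[:2])]:
    for zt in (.0085,.0125):
        print(dx,dy,pix("wrist",w3["ee_pos"]+M@[dx+.0165,dy,zt],w3))
p=ray("wrist",(313.9,133.5),.135,w3);print("socket",p)
print("M",M[2], "rows no knob offset",(M.T@(p-w3["ee_pos"]))/.03)
E
```

```text
knob [0.56668921 0.14802865 0.097     ] offset tool [ 4.49243746e-05  2.90207867e-03 -1.89081986e-07]
0 0 [310.62293327 213.94694036]
0 0 [310.70236683 211.34978038]
4.4924374557516986e-05 0.0029020786695013643 [316.17298975 213.87192057]
4.4924374557516986e-05 0.0029020786695013643 [316.13816751 211.2760886 ]
socket [ 0.46112869 -0.10154065  0.135     ]
M [ 1.44347687e-03 -8.74990354e-05 -9.99998954e-01] rows no knob offset [1.60819248 0.05218965 2.98969714]
```

```bash
python3 -m crank '[[[0.4,0,0],0],[[0.4,0,0],0],[[0.4,0,0],0],[[0.4,-0.01,0],0],[[0,0,0],0],[[0,0,0],0],[[0,0,0],0]]'
python3 - <<'E'
from h import *
s=sensors.read_state();M=R.from_quat(s["eef_rot"]).as_matrix()
print(s["ee_pos"],s["eef_rot"]);print((M.T@(np.array([.4611,-.1015,.135])-s["ee_pos"]))*1000-[0,2.2,0],"mm left in tool axes")
im=vision.camera("wrist")[:,:,::-1];cv2.imwrite("pics/w4.png",cv2.resize(im[140:300,240:400],None,fx=3.7,fy=3.7))
E
```

```text
time: 8.25
ee_pos: [0.4613, -0.1043, 0.2255]
eef_rot: [0.181, 0.983, -0.0, 0.0]
ft_force: [0.1, 0.3, -1.0]
width: 0.0315
grip_force: 40.0
[ 0.46133004 -0.10428156  0.22550299] [ 1.80982569e-01  9.83486303e-01 -3.90583131e-05  1.11696945e-05]
[ 1.20843574  0.3240368  90.50276367] mm left in tool axes
```

View pics/w4.png

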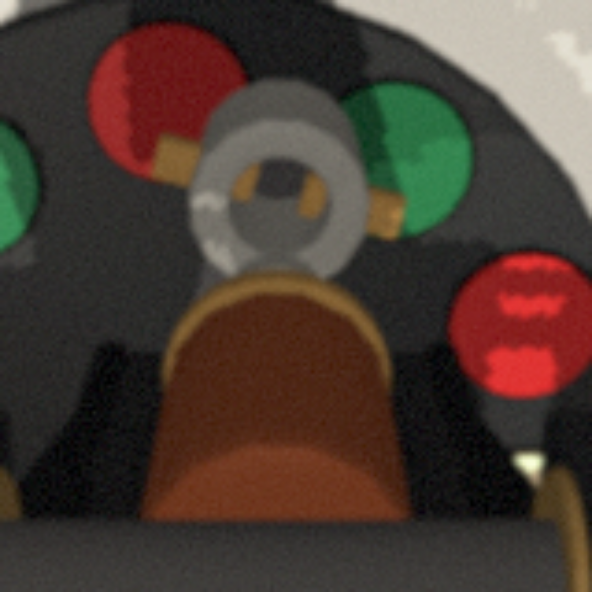

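Socket and collar line up in columns within about 1 px (280 vs 276.5 in the crop). A 1 mm fix in x, then down.

```bash
python3 -m crank '[[[0.04,0.015,0.3],0],[[0,0,0.5],0],[[0,0,0.5],0],[[0,0,0],0],[[0,0,0],0]]'
python3 -m crank '[[[0,0,0.1],0],[[0,0,0.1],0],[[0,0,0.1],0],[[0,0,0.1],0],[[0,0,0],0]]'
```

```text
time: 8.93
ee_pos: [0.4603, -0.1034, 0.1867]
eef_rot: [0.181, 0.983, -0.0, 0.0]
ft_force: [0.7, -0.6, -2.0]
width: 0.0314
grip_force: 40.0
time: 9.55
ee_pos: [0.46, -0.1033, 0.1743]
eef_rot: [0.181, 0.984, -0.0, -0.0]
ft_force: [-0.9, 0.2, -1.4]
width: 0.0316
grip_force: 40.0
```

```bash
python3 -m crank '[[[0,0,0.1],0],[[0,0,0.1],0],[[0,0,0.1],0],[[0,0,0],0]]'
python3 -m crank '[[[0,0,0.1],0],[[0,0,0.1],0],[[0,0,0],0]]'
python3 -m crank '[[[0,0,0.1],0],[[0,0,0.1],0],[[0,0,0],0],[[0,0,0],0]]'
```

```text
time: 10.05
ee_pos: [0.4606, -0.1035, 0.1658]
eef_rot: [0.181, 0.983, 0.0, 0.001]
ft_force: [-0.4, -1.1, 1.9]
width: 0.0315
grip_force: 40.0
time: 10.42
ee_pos: [0.4609, -0.1036, 0.1601]
eef_rot: [0.181, 0.983, 0.0, 0.001]
ft_force: [0.7, -1.1, 0.2]
width: 0.0311
grip_force: 40.0
time: 10.92
ee_pos: [0.4598, -0.1034, 0.1529]
eef_rot: [0.181, 0.983, -0.0, -0.0]
ft_force: [3.2, -1.5, -5.8]
width: 0.031
grip_force: 40.0
```

```bash
python3 -m crank '[[[0,0,0.05],0],[[0,0,0],0],[[0,0,0],0]]'
python3 -m crank '[[[0,0,0.05],0],[[0,0,0],0],[[0,0,0],0]]'
```

```text
time: 11.3
ee_pos: [0.4601, -0.1033, 0.1521]
eef_rot: [0.181, 0.984, 0.0, -0.0]
ft_force: [1.2, -0.9, 0.8]
width: 0.0314
grip_force: 40.0
time: 11.68
ee_pos: [0.4597, -0.1032, 0.1501]
eef_rot: [0.181, 0.984, -0.0, -0.001]
ft_force: [0.4, 0.3, -1.7]
width: 0.0313
grip_force: 40.0
```

```bash
python3 -m crank '[[[0,0,0.05],0],[[0,0,0],0],[[0,0,0],0]]'
python3 -m crank '[[[0,0,0.05],0],[[0,0,0],0],[[0,0,0],0]]'
```

```text
time: 12.05
ee_pos: [0.4601, -0.1033, 0.149]
eef_rot: [0.181, 0.984, 0.0, -0.0]
ft_force: [-0.8, -0.5, -2.4]
width: 0.031
grip_force: 40.0
time: 12.42
ee_pos: [0.4601, -0.1033, 0.1475]
eef_rot: [0.181, 0.983, 0.0, -0.0]
ft_force: [0.9, -0.3, -2.2]
width: 0.0313
grip_force: 40.0
```

```bash
python3 -m crank '[[[0,0,0.05],0],[[0,0,0],0],[[0,0,0],0]]'
python3 -m crank '[[[0,0,0.04],0],[[0,0,0],0],[[0,0,0],0]]'
```

```text
time: 12.8
ee_pos: [0.4603, -0.1033, 0.1474]
eef_rot: [0.181, 0.983, 0.0, 0.0]
ft_force: [-7.4, 1.2, 15.3]
width: 0.031
grip_force: 40.0
time: 13.18
ee_pos: [0.4604, -0.1031, 0.1473]
eef_rot: [0.181, 0.983, 0.001, 0.0]
ft_force: [-13.4, 3.1, 28.6]
width: 0.0312
grip_force: 40.0
```

Home on the hard stop at z = 0.1474. Relaxing upwards through the play, then pulling.

```bash
python3 -m crank '[[[0,0,-0.05],0],[[0,0,-0.05],0],[[0,0,-0.05],0],[[0,0,0],0],[[0,0,0],0]]'
python3 -m crank '[[[0,0,-0.02],0],[[0,0,0],0],[[0,0,0],0]]'
```

```text
time: 13.8
ee_pos: [0.4601, -0.1033, 0.1492]
eef_rot: [0.181, 0.984, -0.0, -0.0]
ft_force: [-0.6, 0.7, -1.4]
width: 0.0309
grip_force: 40.0
time: 14.18
ee_pos: [0.4601, -0.1033, 0.1499]
eef_rot: [0.181, 0.984, 0.0, -0.0]
ft_force: [-0.2, 0.7, -1.6]
width: 0.0311
grip_force: 40.0
```

```bash
python3 -m crank '[[[0,0,-0.02],0],[[0,0,0],0],[[0,0,0],0]]'
python3 -m crank '[[[0,0,-0.02],0],[[0,0,0],0],[[0,0,0],0]]'
```

```text
time: 14.55
ee_pos: [0.4601, -0.1033, 0.1505]
eef_rot: [0.181, 0.984, 0.0, -0.0]
ft_force: [-0.2, 0.5, -2.1]
width: 0.0312
grip_force: 40.0
time: 14.92
ee_pos: [0.4599, -0.1032, 0.1507]
eef_rot: [0.181, 0.984, -0.0, -0.0]
ft_force: [2.5, 0.6, -12.0]
width: 0.0315
grip_force: 40.0
```

```bash
python3 -m crank '[[[0,0,-0.005],0],[[0,0,0],0],[[0,0,0],0],[[0,0,0],0]]'; python3 - <<'E'
from bench import sensors,vision
for i in range(6): vision.camera("top"); print(sensors.read_state()["ft_force"][2].round(1),end=" ")
E
```

```text
time: 15.42
ee_pos: [0.4598, -0.1032, 0.1509]
eef_rot: [0.181, 0.984, -0.0, -0.0]
ft_force: [3.1, -0.1, -20.0]
width: 0.0314
grip_force: 40.0
-20.1 -20.6 -21.2 -21.2 -22.6 -21.8
```

The pull overshot: it reads 20–22 N including about 2 N of knob weight, and is creeping up. Backing off at once.

```bash
python3 -m crank '[[[0,0,0.012],0],[[0,0,0],0]]'; python3 - <<'E'
from bench import sensors,vision
for i in range(4): vision.camera("top"); s=sensors.read_state();print(s["ft_force"][2].round(1),s["ee_pos"][2].round(5),end=" ")
E
```

```text
time: 15.98
ee_pos: [0.4599, -0.1033, 0.1508]
eef_rot: [0.181, 0.984, 0.0, -0.0]
ft_force: [2.0, -0.1, -19.3]
width: 0.0313
grip_force: 40.0
-19.3 0.15088 -19.9 0.15084 -19.9 0.15086 -20.8 0.15085
```

```bash
python3 -m crank '[[[0,0,0.02],0],[[0,0,0],0]]'; python3 - <<'E'
from bench import sensors,vision
for i in range(4): vision.camera("top"); s=sensors.read_state();print(s["ft_force"][2].round(1),s["ee_pos"][2].round(5),end=" ")
E
```

```text
time: 16.42
ee_pos: [0.4602, -0.1033, 0.1507]
eef_rot: [0.181, 0.983, 0.0, 0.0]
ft_force: [-1.4, 0.2, -12.7]
width: 0.0311
grip_force: 40.0
-10.4 0.15069 -11.0 0.15064 -10.2 0.15065 -9.2 0.15063
```

```bash
python3 -m crank '[[[0,0,-0.012],0]]'; python3 - <<'E'
from bench import sensors,vision
for i in range(5): vision.camera("top"); s=sensors.read_state();print(s["ft_force"][2].round(1),s["ee_pos"][2].round(5),end=" ")
E
```

```text
time: 16.75
ee_pos: [0.4601, -0.1033, 0.1507]
eef_rot: [0.181, 0.984, 0.0, 0.0]
ft_force: [-0.2, -0.6, -14.6]
width: 0.0313
grip_force: 40.0
-12.1 0.15071 -12.6 0.15069 -12.3 0.15067 -11.8 0.15068 -11.9 0.15067
```

```bash
python3 -m crank '[[[0,0,-0.004],0]]'; python3 - <<'E'
from bench import sensors,vision
for i in range(12): vision.camera("top"); s=sensors.read_state();print(s["ft_force"][2].round(1),end=" ")
E
```

```text
time: 17.12
ee_pos: [0.4601, -0.1033, 0.1507]
eef_rot: [0.181, 0.984, 0.0, -0.0]
ft_force: [-0.8, 0.2, -13.1]
width: 0.0314
grip_force: 40.0
-13.2 -13.0 -13.3 -12.9 -13.5 -12.9 -14.1 -13.0 -13.9 -14.1 -14.9 -14.4
```

```bash
python3 -m crank '[[[0,0,0.003],0]]'; python3 - <<'E'
from bench import sensors,vision
for i in range(20): vision.camera("top"); s=sensors.read_state();print(s["ft_force"][2].round(1),end=" ")
E
```

```text
time: 17.85
ee_pos: [0.4601, -0.1033, 0.1507]
eef_rot: [0.181, 0.984, 0.0, -0.0]
ft_force: [-0.4, 0.1, -13.5]
width: 0.0311
grip_force: 40.0
-13.9 -12.8 -13.7 -13.8 -12.9 -13.5 -12.4 -12.9 -13.8 -13.6 -13.1 -13.3 -13.2 -12.8 -12.9 -13.3 -12.5 -14.4 -12.6 -13.1
```

Steady, but net of the ~1.7 N knob weight it's ~11.6 N; one notch higher to be plainly at 12 N.

```bash
python3 -m crank '[[[0,0,-0.003],0]]'; python3 - <<'E'
from bench import sensors,vision
for i in range(10): vision.camera("top"); s=sensors.read_state();print(s["ft_force"][2].round(1),end=" ")
E
python3 -m crank '[[[0,0,0.002],0]]'; python3 - <<'E'
from bench import sensors,vision
for i in range(20): vision.camera("top"); s=sensors.read_state();print(s["ft_force"][2].round(1),end=" ")
E
```

```text
time: 18.98
ee_pos: [0.4601, -0.1033, 0.1507]
eef_rot: [0.181, 0.984, 0.0, -0.0]
ft_force: [-0.9, -0.6, -14.3]
width: 0.031
grip_force: 40.0
-14.3 -14.7 -14.7 -14.3 -13.9 -14.2 -14.0 -14.5 -14.9 -15.3 time: 19.6
ee_pos: [0.4601, -0.1033, 0.1507]
eef_rot: [0.181, 0.984, 0.0, -0.0]
ft_force: [0.2, -0.2, -13.6]
width: 0.0315
grip_force: 40.0
-14.0 -14.0 -14.9 -14.3 -14.2 -15.2 -14.2 -14.8 -13.8 -13.0 -13.8 -13.0 -14.3 -13.5 -13.1 -13.9 -14.0 -13.5 -14.3 -15.3
```

Held about 14.1 N (12.4 N net) for 1.6 s. Now relax into the play, release, and rise.

```bash
python3 -m crank '[[[0,0,0.03],0],[[0,0,0.03],0],[[0,0,0.03],0],[[0,0,0],0],[[0,0,0],0],[[0,0,0],0]]'
python3 -m crank '[[[0,0,0],0],[[0,0,0],0],[[0,0,0],0],[[0,0,0],0],[[0,0,0],0],[[0,0,0],0]]' 1
python3 -m crank '[[[0,0,-0.4],0],[[0,0,-0.7],0],[[0,0,-0.9],0],[[0,0,-0.9],0],[[-0.5,0,-0.5],0],[[-1,0,-0.2],0],[[0,0,0],0],[[0,0,0],0]]'
python3 - <<'E'
from h import *
s=sensors.read_state();im=vision.camera("wrist")[:,:,::-1];sd=vision.camera("side")[:,:,::-1]
cv2.imwrite("pics/end.png",np.hstack([cv2.resize(im[60:360,170:470],(400,400)),cv2.resize(sd[230:390,300:460],(400,400))]))
print(pix("wrist",[.4611,-.1015,.187],s),pix("side",[.4605,-.1015,.187]))
E
```

```text
time: 21.35
ee_pos: [0.4602, -0.1033, 0.1481]
eef_rot: [0.181, 0.984, 0.0, 0.0]
ft_force: [0.2, -0.5, -1.4]
width: 0.0311
grip_force: 40.0
time: 22.1
ee_pos: [0.4602, -0.1033, 0.148]
eef_rot: [0.181, 0.984, 0.0, 0.0]
ft_force: [0.2, 0.3, 0.3]
width: 0.082
grip_force: 0.0
time: 23.1
ee_pos: [0.5017, -0.1193, 0.2561]
eef_rot: [0.181, 0.983, 0.0, -0.0]
ft_force: [-0.4, -0.2, 1.3]
width: 0.087
grip_force: 0.0
[314.74928141 143.35474699] [340.18672657 287.78681994]
```

View pics/end.png

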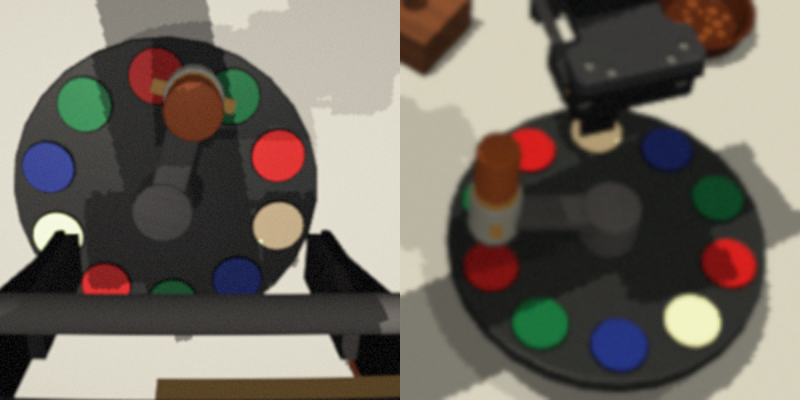

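The knob stands upright, seated in the socket with its collar on the rim (wrist crop ≈(193,105), side crop ≈(497,165)), and the gripper is clear of it.

```bash
python3 -c "
from bench import r
print(r.close_job())"
```

```text
the job is handed in; nothing more can be done
None
```

The knob is seated on the rim with the catch holding, proved at about 12.4 N net for over 1.6 s, released and handed in; however, my first pull overshot for about 0.5–1 s, reading up to 22.6 N including roughly 1.8 N of knob weight (about 20–21 N net), so the 20 N limit may have been slightly exceeded.

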